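# Shim the rocking corner of a stone setter's levelling plate

### The arm

A 6-joint arm with a two-finger parallel gripper is mounted at the origin on the work surface. World frame = base frame: x ahead of the robot, y to its left, z up, the work surface at z = 0. Lengths are in mm, angles in rad, forces in N, time in s.
With the tool pointing down it reaches from about 300 to 950 mm from the base axis. Payload 3.1 kg.
Tool frame: the origin (TCP) lies between the finger pads; the fingertips stand 19 mm ahead of it and the grasp point (between the pads) is the TCP; z points along the fingers, x is the direction in which the jaws open and shut, and the axes are right-handed (so a half turn about z gives the same grasp; the last joint's range is limited). The gripper opens to 85 mm and grips with 20 to 120 N. Pads are 22 mm wide; open, the fingers measure 114 mm over their backs; the gripper's body (76 mm by 85 mm) begins 54 mm behind the grasp point. The pads swing forward as they close: fully open they stand 13 mm farther back than shut.
Start: joints at [-1.195, 0.308, 1.634, -0, 1.2, -0.07], TCP at [269.463, -563.934, 212.372] pointing down, gripper open.
Joint ranges: [-3.06, 3.06], [-0.79, 1.96], [0.05, 2.63], [-1.19, 4.34], [0.05, 2.64], [-2.94, 2.94]. Speed limits (rad/s): [2.79, 2.79, 3.14, 3.14, 3.14, 3.14].

### API

Orientations are given as a 3x3 rotation matrix whose columns are the frame's x, y, z axes.
In Python, from plant import manip, imaging, models gives the robot as it stands.
- The arm moves only by the shell command python3 -m creep 'ROWS' [FORCE]. ROWS is JSON, a list of rows, each an object with "xyz": the shift along the world's x, y, z in cm, a list of three; "roll": the turn about the world's z in degrees; "gripper": the opening, from 0 (shut) to 1 (fully open). In form: [{"xyz": [x, y, z], "roll": roll, "gripper": gripper}, ...]. A call has 1 to 12 rows; each row shifts and turns the pose as measured when the row begins; what a row does not reach is not made up. A row lasts 1/10 s, in which the tool goes at most 50 mm and 8.59 degrees, less where a joint would pass 70% of its speed; a pose out of reach is approached as far as the arm can. A call is refused whole if a number of a shift passes 5 or a number of a turn 8.59, either way. A call with a gripper value outside its range is refused whole. The fingers move at their own pace and stop on an object; FORCE is the grip in N (left out, the last holds). Time passes only in rows, so rows that do not move let the fingers close. It gives the time, the measured TCP pose, the force and the opening at its end, in the units of the state.
- manip.read_state(): the state, without advancing time (a new reading comes with each control period).
- imaging.snapshot(name): name is "scene" or "top" or "wrist"; returns the picture (420x560x3 uint8, blue, green, red); there is no depth.
- imaging.camera_params(name): a dict with "vertical_fov" (degrees; the focal length in pixels is half the picture's height over the tangent of half this angle, whatever the lens; pixels are square), "cx", "cy" (the principal point, pixels), "k1" (the pictures are not rectified: a ray, as slopes to the right and down, at radius r is drawn at 1 + k1 r^2 times it, then the intrinsics apply), "R" (3x3) and "t" (3): a world point X has camera coordinates R X + t. Camera axes: x right, y down, z forward; pixel columns grow to the right and rows downward; lengths in mm; the calibration is good to about 2 mm. A picture is of the moment at which its call begins: read the wrist's pose just before it. camera_params takes no time and is no camera call; for the wrist camera it gives the pose at the moment of the call.
- manip.sign_off(): hands the job in, once; it reports no verdict.
Trained networks look in the newest picture that a camera, given by its name, has taken for a name from the list of things; names that differ only in an ending like _2 or _b are one class to them, and where a whole thing is asked for, a point or a joint stands for the part that bears it (a point fixed in the world has none). Each returns a list of dicts, best first, with "confidence" (0 to 1); they miss things now and then, are a little off and sometimes report something else, mostly with a low value. They report only what shows in the picture. A call takes as long as a camera call.
- models.look_for(target, camera): "position" ([x, y, z] in mm, in the coordinates of the camera as it stood for that picture, good to about 4 mm: the middle of the surface that is visible of it).
The state is a dict: "time_s": time; "joint_pos": joint angles; "qvel": joint speeds; "tau": joint torques, N m; "tcp_pos": TCP position; "tool_rot": TCP orientation; "wrist_force": force on the tool from outside, world axes, zero at the start; "moment": the same for the moment, N m; "finger_gap": finger opening in mm.
Only numpy, scipy, OpenCV 4.12 (cv2) and the standard library are available. Lean on these libraries where they do the work, as an engineer would, in place of code of your own. Each camera call takes 0.05 s, during which the arm holds its last target.

### The job

The steel plate of the levelling fixture rocks at one corner. Press the plate's corners down one after another until you have found the one that gives, then press the shim tab beside that corner down until it lies fully flat, and leave the other three tabs standing. Only press, pick nothing up, and leave the vise on the plate and everything else on the bench where it is.

Things in the scene. Friction and masses are not known exactly. Their poses are not given: they have to be found in the camera images.
- base: Grey cast base of the levelling fixture, fixed to the bench, 150 (x) x 236 (y) x 18 mm slab with a skirt; origin at the centre of its underside on the bench, z up; its x and y axes run along its sides. near/far in the names below mean -x/+x of this frame, left/right mean +y/-y.
- plate: Steel plate, 130 x 130 x 10 mm, top 58 mm above the bench, on a sprung centre pivot; origin on its axis 8 mm below the top face, axes as the base's. Three corners sit hard on hidden packing; the fourth (varies, looks alike) has a gap: pressed at its corner point it gives up to 4 mm at about 1 N per mm, then stops, and springs back. Presses away from the corners tell little.
- corner_nl (a point): Point on the plate's top face at its near left corner, 15 mm in from both edges, where to press it; it moves with the plate.
- corner_nr (a point): Point on the plate's top face at its near right corner, 15 mm in from both edges, where to press it; it moves with the plate.
- corner_fl (a point): Point on the plate's top face at its far left corner, 15 mm in from both edges, where to press it; it moves with the plate.
- corner_fr (a point): Point on the plate's top face at its far right corner, 15 mm in from both edges, where to press it; it moves with the plate.
- tab_nl (a point): Top of the near left corner's steel shim tab, midway across its 30 mm width, 45 mm from its hinge and 13 mm from its free end. The hinge is on the base at -54, +58 mm (base x, y), 28 mm above the bench, line along x. The tab stands up and out (+y) past the plate's edge; pressed down it folds outwards till flat (top 30 mm above the bench, this point 45 mm outside the hinge).
- tab_nr (a point): Top of the near right corner's steel shim tab, midway across its 30 mm width, 45 mm from its hinge and 13 mm from its free end. The hinge is on the base at -54, -58 mm (base x, y), 28 mm above the bench, line along x. The tab stands up and out (-y) past the plate's edge; pressed down it folds outwards till flat (top 30 mm above the bench, this point 45 mm outside the hinge).
- tab_fl (a point): Top of the far left corner's steel shim tab, midway across its 30 mm width, 45 mm from its hinge and 13 mm from its free end. The hinge is on the base at +54, +58 mm (base x, y), 28 mm above the bench, line along x. The tab stands up and out (+y) past the plate's edge; pressed down it folds outwards till flat (top 30 mm above the bench, this point 45 mm outside the hinge).
- tab_fr (a point): Top of the far right corner's steel shim tab, midway across its 30 mm width, 45 mm from its hinge and 13 mm from its free end. The hinge is on the base at +54, -58 mm (base x, y), 28 mm above the bench, line along x. The tab stands up and out (-y) past the plate's edge; pressed down it folds outwards till flat (top 30 mm above the bench, this point 45 mm outside the hinge).
- shim_nl (a joint): Angle by which the shim tab of the near left corner is pressed down: 0 = standing at 50 degrees, 0.873 rad = flat. It stays where it is left; pushing it takes about 4 N 30 mm outside the hinge. Flat, its inner end props the plate corner; where there is no gap under the corner it jams at about 0.4 rad.
- shim_nr (a joint): Angle by which the shim tab of the near right corner is pressed down: 0 = standing at 50 degrees, 0.873 rad = flat. It stays where it is left; pushing it takes about 4 N 30 mm outside the hinge. Flat, its inner end props the plate corner; where there is no gap under the corner it jams at about 0.4 rad.
- shim_fl (a joint): Angle by which the shim tab of the far left corner is pressed down: 0 = standing at 50 degrees, 0.873 rad = flat. It stays where it is left; pushing it takes about 4 N 30 mm outside the hinge. Flat, its inner end props the plate corner; where there is no gap under the corner it jams at about 0.4 rad.
- shim_fr (a joint): Angle by which the shim tab of the far right corner is pressed down: 0 = standing at 50 degrees, 0.873 rad = flat. It stays where it is left; pushing it takes about 4 N 30 mm outside the hinge. Flat, its inner end props the plate corner; where there is no gap under the corner it jams at about 0.4 rad.
- vise_mid (a point): Centre of a small dark steel round vise, 54 mm across, 36 mm high, standing loose on the middle of the plate.
- collar_mid (a point): Centre of a loose brass collar ring, 22 mm across, 10 mm high, lying on the base between the two left tabs.
- weight_mid (a point): Centre of a loose brass knobbed weight, 20 mm across, 23 mm high, standing on the base between the two right tabs.
- jar_mid (a point): Centre of a loose amber glass jar with black cap, 56 mm across, 55 mm high, on the bench beyond the base.
- loupe_mid (a point): Centre of a loose black eye loupe, 34 mm across, 28 mm high, on the bench beyond the base.
- driver_grip (a point): Grip of a loose screwdriver, 150 mm long, lying on the bench to the left.
- brush_grip (a point): Grip of a loose wooden brush lying on the bench to the right.

How it is judged:
By the outcome, as a careful person would: the job done as asked, in the order asked, and still so for the second after the job is handed in, with the robot touching nothing.
It also fails if it takes over 51 s, if anything falls off the work surface, if the arm or the gripper's body presses on something with over 40 N, if the wrist force passes 120 N, or if a joint passes its speed limit or range.

## Working session

There is one attempt and no reset: what is moved stays moved. The work goes in short steps, Python scripts to look and compute and a shell command to move; the robot and the scene stay as the last step left them, time stands still between calls to the robot, and variables do not carry over. Pictures are saved under pics/ and viewed, and the job is handed in when it is done.

```bash
ls; mkdir -p pics
python3 - <<'E'
from plant import manip, imaging, models
import cv2
print(manip.read_state())
for n in ("scene","top"):
    im=imaging.snapshot(n); cv2.imwrite(f"pics/{n}0.png",im)
    p=imaging.camera_params(n); print(n,p)
    import pickle; pickle.dump(p,open(f"{n}.pkl","wb"))
E
```

```text
pics
{'time_s': 0.0, 'joint_pos': array([-1.19470239e+00,  3.09032158e-01,  1.63519993e+00, -3.62533585e-05,
        1.19970687e+00, -6.97027611e-02]), 'qvel': array([-0.00053503,  0.00146031,  0.00160719,  0.00064911,  0.00166476,
        0.00112637]), 'tau': array([-6.44170595e-04, -4.15254951e+01, -2.76665014e+01, -1.67839466e-04,
        1.04375876e-02,  5.37016703e-06]), 'tcp_pos': array([ 269.12590775, -563.11621896,  211.12385699]), 'tool_rot': array([[ 4.31187704e-01, -9.02261806e-01, -8.93197000e-04],
       [-9.02259206e-01, -4.31188609e-01,  2.16989857e-03],
       [-2.34295297e-03, -1.29738365e-04, -9.99997247e-01]]), 'wrist_force': array([0.00742519, 0.40065844, 0.86563743]), 'moment': array([ 0.01493007, -0.01274761, -0.06187077]), 'finger_gap': 85.04136194263181}
scene {'vertical_fov': 47.549700082166424, 'cx': 278.00618393720396, 'cy': 215.8660490729968, 'k1': -0.03406330394122564, 'R': array([[-0.17793304,  0.98374097,  0.02436247],
       [ 0.53390986,  0.11730778, -0.8373644 ],
       [-0.82660758, -0.13598743, -0.54610194]]), 't': array([ 131.17081616, -247.31586065, 1789.37830664])}
top {'vertical_fov': 56.31516902075774, 'cx': 270.23723097524436, 'cy': 215.2567416727089, 'k1': 0.014690774021379836, 'R': array([[ 0.02094486, -0.99967999,  0.01418545],
       [-0.9981319 , -0.02172272, -0.05710366],
       [ 0.05739353, -0.01296292, -0.99826747]]), 't': array([ -21.36488022,  571.40157723, 1040.19450585])}
```

View pics/scene0.png

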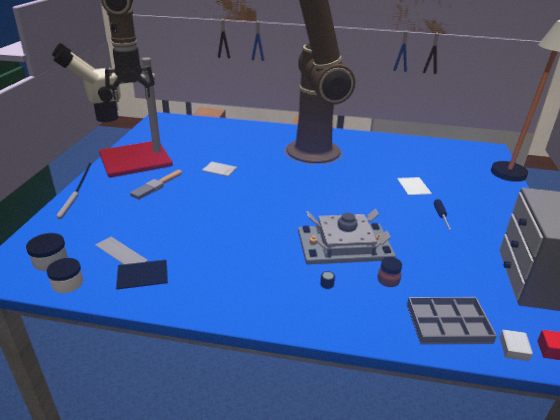

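View pics/top0.png

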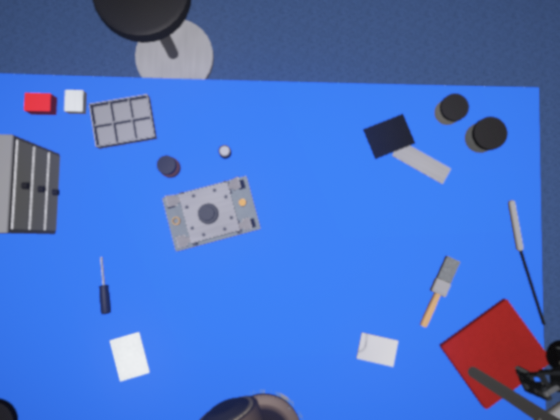

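Run:
```python
from plant import manip, imaging, models
import numpy as np
p=imaging.camera_params("top");R=np.array(p["R"]);t=np.array(p["t"])
for n in ["base","plate","corner_nl","corner_nr","corner_fl","corner_fr","tab_nl","tab_nr","tab_fl","tab_fr","vise_mid"]:
    r=models.look_for(n,"top")
    print(n,[(round(d["confidence"],2),np.round(R.T@(np.array(d["position"])-t),1).tolist()) for d in r[:4]])
```

```text
base [(0.91, [572.6, 141.1, 59.9])]
plate [(0.87, [577.8, 148.8, 57.9]), (0.38, [500.5, 215.8, 64.3])]
corner_nl [(0.93, [577.9, 147.7, 57.0]), (0.32, [496.3, 214.8, 62.6])]
corner_nr [(0.74, [573.7, 148.2, 59.4])]
corner_fl [(0.64, [574.0, 146.9, 54.0])]
corner_fr [(0.59, [576.6, 146.6, 56.2])]
tab_nl [(0.63, [494.6, 214.4, 62.0]), (0.61, [575.6, 145.8, 55.8])]
tab_nr [(0.64, [544.7, 55.8, 62.7])]
tab_fl [(0.63, [741.8, 119.9, 26.1]), (0.47, [604.3, 244.7, 60.1]), (0.18, [575.2, 150.7, 57.3])]
tab_fr [(0.44, [648.4, 84.5, 58.2])]
vise_mid [(0.85, [569.0, 147.4, 82.3]), (0.47, [576.1, 150.8, 58.6])]
```

The scene picture shows the fixture at about (347,238). In the top picture it is at about (210,213), rotated roughly 12°. I'll zoom in to fit its pose.

```bash
cat > h.py <<'E'
import numpy as np, pickle, cv2
def proj(p,X):
    X=np.atleast_2d(X); c=X@np.array(p["R"]).T+np.array(p["t"])
    s=c[:,:2]/c[:,2:]; r2=(s**2).sum(1,keepdims=True)
    f=210/np.tan(np.radians(p["vertical_fov"])/2)
    return s*(1+p["k1"]*r2)*f+[p["cx"],p["cy"]]
def unproj(p,uv,z):
    f=210/np.tan(np.radians(p["vertical_fov"])/2)
    d=(np.array(uv,float)-[p["cx"],p["cy"]])/f; s=d.copy()
    for _ in range(10): s=d/(1+p["k1"]*(s**2).sum())
    R=np.array(p["R"]);o=-R.T@np.array(p["t"]);v=R.T@np.r_[s,1]
    return o+v*(z-o[2])/v[2]
def world(pose,P):
    x,y,a=pose;P=np.atleast_2d(P).astype(float);c,s=np.cos(a),np.sin(a)
    return np.c_[x+c*P[:,0]-s*P[:,1],y+s*P[:,0]+c*P[:,1],P[:,2]]
def box(hx,hy,z): return [[-hx,-hy,z],[hx,-hy,z],[hx,hy,z],[-hx,hy,z]]
def tab(sx,sy,ang=0):
    a=np.radians(50)-ang; L=58
    return [[sx*54-15,sy*58,28],[sx*54+15,sy*58,28],[sx*54+15,sy*(58+L*np.cos(a)),28+L*np.sin(a)],[sx*54-15,sy*(58+L*np.cos(a)),28+L*np.sin(a)]]
def overlay(im,p,pose,crop,k):
    x0,y0,x1,y1=crop
    o=cv2.resize(im[y0:y1,x0:x1],None,fx=k,fy=k,interpolation=cv2.INTER_CUBIC)
    for P,col in [(box(75,118,18),(0,255,255)),(box(65,65,58),(0,255,0))]+[(tab(a,b),(0,0,255)) for a in(-1,1) for b in(-1,1)]:
        q=((proj(p,world(pose,P))-[x0,y0]+.5)*k-.5).astype(np.int32)
        cv2.polylines(o,[q],True,col,1)
    return o
E
python3 - <<'E'
import cv2,pickle,numpy as np
from h import *
for n,c,k in (("top",(150,165,275,265),6),("scene",(285,195,405,275),6)):
    im=cv2.imread(f"pics/{n}0.png");x0,y0,x1,y1=c
    cv2.imwrite(f"pics/{n}0z.png",cv2.resize(im[y0:y1,x0:x1],None,fx=k,fy=k,interpolation=cv2.INTER_CUBIC))
    p=pickle.load(open(n+".pkl","rb"))
    cv2.imwrite(f"pics/{n}0o.png",overlay(im,p,(574,147,np.radians(13)),c,k))
E
```

```text
(no output)
```

View pics/top0z.png

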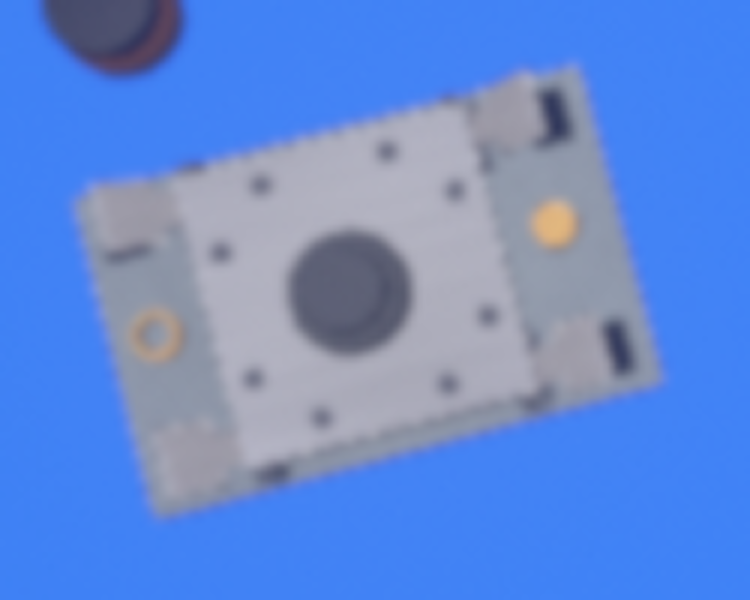

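View pics/top0o.png

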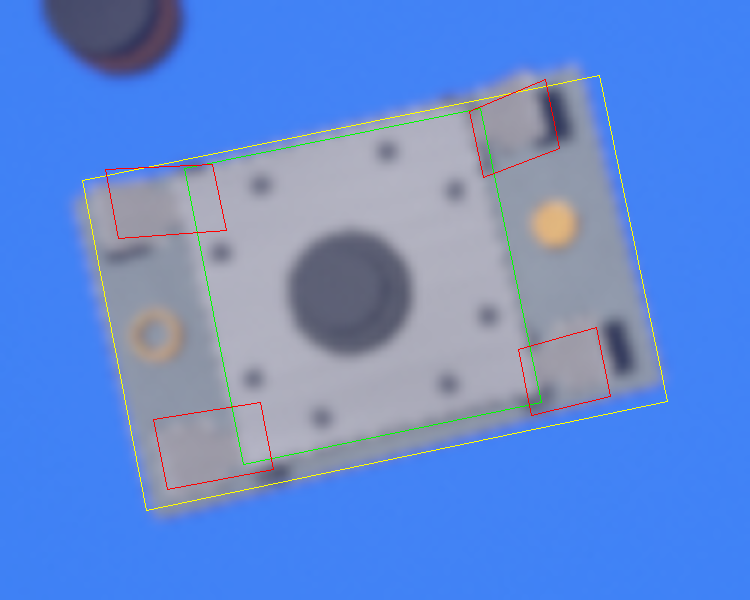

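View pics/scene0o.png

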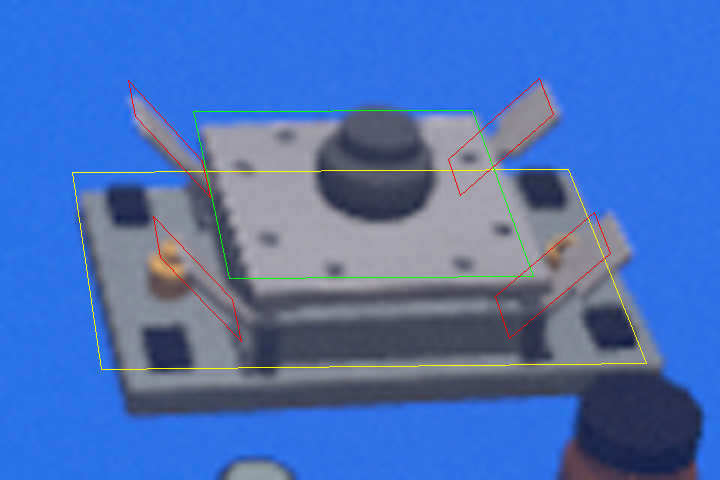

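```bash
cat > fit.py <<'E'
import cv2,pickle
from h import *
from scipy.optimize import least_squares
S=dict(fl=(1,1),fr=(1,-1),nl=(-1,1),nr=(-1,-1))
obs={"top":((150,165),dict(B=dict(fl=(78,192),fr=(582,65),nr=(662,382),nl=(158,517)),P=dict(fr=(468,102),nr=(547,390),nl=(243,465)))),
"scene":((285,195),dict(B=dict(nr=(83,191),fr=(128,391),fl=(662,365)),P=dict(nr=(198,128),nl=(476,116),fr=(250,290),fl=(540,283))))}
def res(pose,names):
    o=[]
    for n in names:
        p=pickle.load(open(n+".pkl","rb"));(x0,y0),d=obs[n]
        for k,(hx,hy,z) in dict(B=(75,118,18),P=(65,65,58)).items():
            for c,uv in d[k].items():
                q=proj(p,world(pose,[[S[c][0]*hx,S[c][1]*hy,z]]))[0]
                o.append(q-((np.array(uv)+.5)/6-.5+[x0,y0]))
    return np.concatenate(o)
for names in (["top"],["scene"],["top","scene"]):
    r=least_squares(res,[574,147,.2],args=(names,),loss="soft_l1",x_scale=[1,1,.01])
    print(names,np.round(r.x,3),np.degrees(r.x[2]),np.round(r.fun.std(),2)); print(np.round(res(r.x,names),1).reshape(-1,2).tolist())
    for n,c in (("top",(150,165,275,265)),("scene",(285,195,405,275))):
        if names==[n]:
            cv2.imwrite(f"pics/{n}1o.png",overlay(cv2.imread(f"pics/{n}0.png"),pickle.load(open(n+".pkl","rb")),r.x,c,6))
E
python3 fit.py
```

```text
['top'] [5.75344e+02 1.48829e+02 2.75000e-01] 15.739161455395653 0.57
[[-0.8, -0.0], [0.5, -0.5], [1.1, 0.4], [-0.7, 0.1], [0.0, -0.4], [-0.8, 0.1], [0.8, 0.3]]
['scene'] [5.80687e+02 1.52630e+02 2.77000e-01] 15.874812856663004 0.73
[[-1.2, -0.3], [-0.9, -0.2], [0.5, 0.2], [0.0, -0.5], [0.0, -0.1], [-0.0, 0.7], [2.0, -0.2]]
['top', 'scene'] [5.76433e+02 1.50823e+02 2.75000e-01] 15.75422248512726 0.66
[[-1.5, -0.4], [-0.2, -1.0], [0.3, -0.1], [-1.5, -0.3], [-0.8, -0.9], [-1.5, -0.4], [0.0, -0.1], [-1.5, -1.3], [-1.4, -1.4], [-0.2, -0.8], [-0.4, -1.4], [-0.5, -0.9], [-0.6, -0.4], [1.3, -1.2]]
```

View pics/top1o.png

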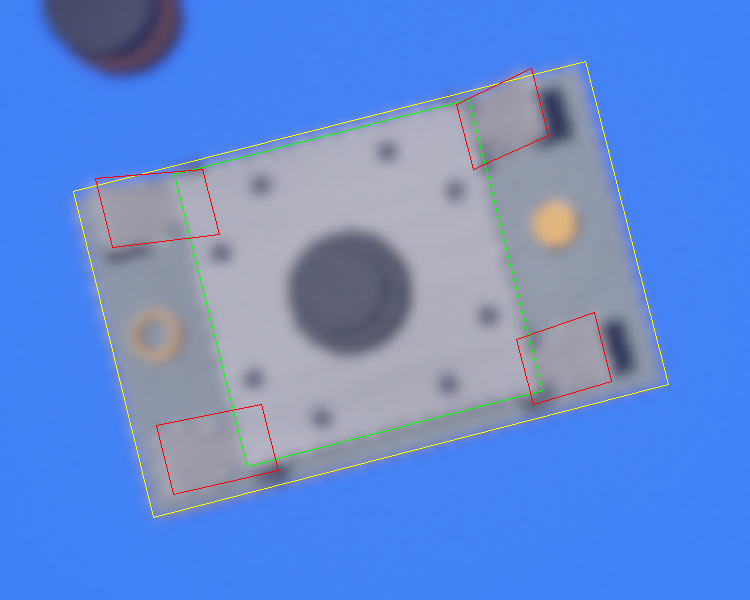

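View pics/scene1o.png

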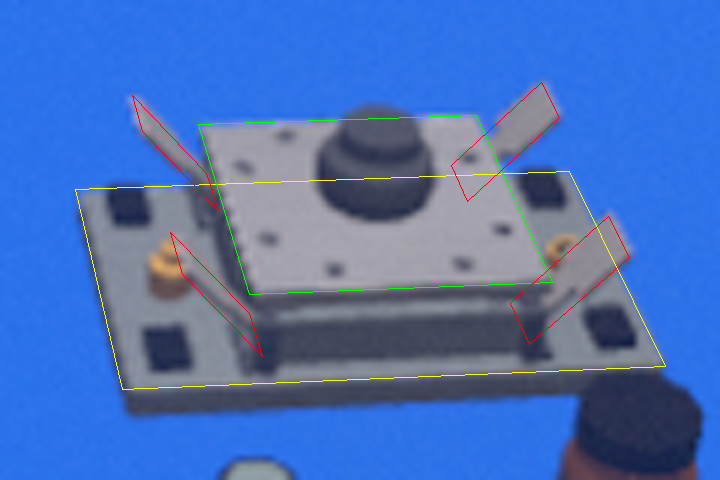

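Scene overlay: the two fits agree to about 5 mm, at (576, 150) and 15.8°. Before moving I'll check where the tall stand beside the gripper is.

Run:
```python
import pickle,cv2
from h import *
p=pickle.load(open("top.pkl","rb"));s=pickle.load(open("scene.pkl","rb"))
print(unproj(p,(475,375),0),unproj(p,(440,345),0),unproj(p,(505,300),0),unproj(s,(155,150),0))
print(proj(p,[[269,-563,192],[269,-563,350]]),proj(s,[[269,-563,192]]))
im=cv2.imread("pics/scene0.png")[0:180,40:220];cv2.imwrite("pics/s_crop.png",cv2.resize(im,None,fx=3.3,fy=3.3,interpolation=2))
im=cv2.imread("pics/top0.png")[280:420,420:560];cv2.imwrite("pics/t_crop.png",cv2.resize(im,None,fx=4,fy=4,interpolation=2))
```

```text
[ 156.5485662  -566.17565342    0.        ] [ 233.19102254 -473.18363119    0.        ] [ 356.62376188 -650.06388493    0.        ] [ 132.67246348 -571.68117169    0.        ]
[[519.71930712 353.27643612]
 [577.22167186 379.38153692]] [[134.3591371  113.95357449]]
```

View pics/s_crop.png

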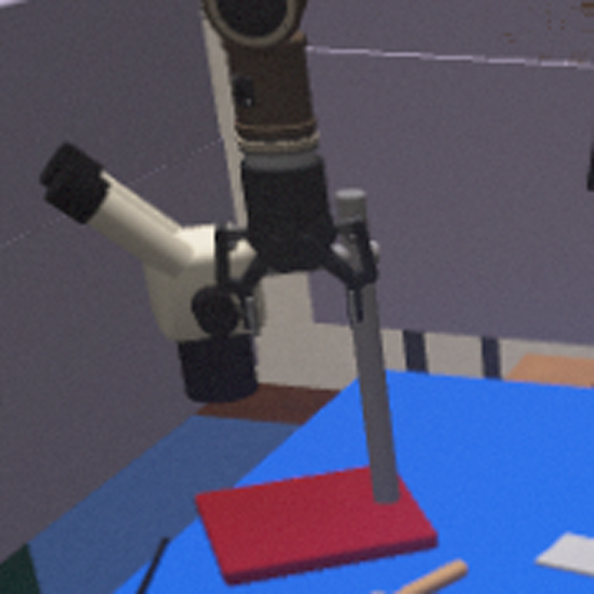

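View pics/t_crop.png

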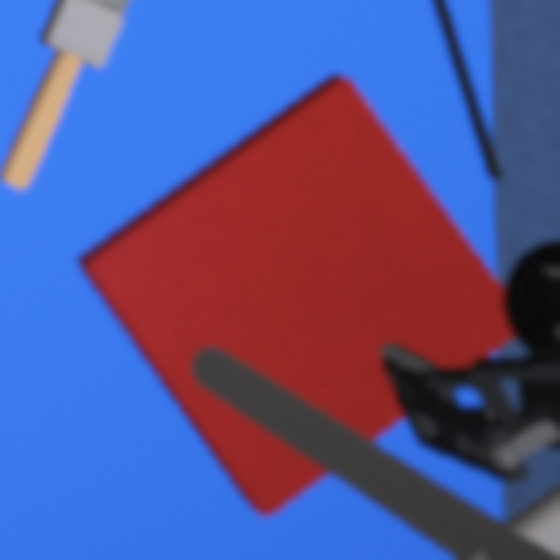

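```bash
python3 -m creep '[{"xyz":[4,2,0],"roll":0,"gripper":0},{"xyz":[4,2,1],"roll":-5,"gripper":0},{"xyz":[4,3,1],"roll":-5,"gripper":0},{"xyz":[3,4,0],"roll":0,"gripper":0},{"xyz":[2,4.5,0],"roll":0,"gripper":0},{"xyz":[1,4.8,0],"roll":0,"gripper":0},{"xyz":[1,4.8,0],"roll":0,"gripper":0},{"xyz":[1,4.8,0],"roll":0,"gripper":0},{"xyz":[1,4.8,0],"roll":0,"gripper":0},{"xyz":[1,4.8,0],"roll":0,"gripper":0},{"xyz":[1,4.8,0],"roll":0,"gripper":0},{"xyz":[1,4.8,0],"roll":0,"gripper":0}]' 20
```

```text
time_s: 1.85
tcp_pos: [513.2, -68.6, 235.6]
tool_rot: [[0.248, -0.969, 0.009], [-0.969, -0.248, -0.007], [0.009, -0.007, -1.0]]
wrist_force: [0.6, 0.2, -0.1]
finger_gap: -0.3
```

```bash
python3 -m creep '[{"xyz":[1.5,4.5,0],"roll":1.4,"gripper":0},{"xyz":[1.5,4.5,0],"roll":0,"gripper":0},{"xyz":[1.5,4.5,0],"roll":0,"gripper":0},{"xyz":[1.5,4.5,0],"roll":0,"gripper":0},{"xyz":[0,2,0],"roll":0,"gripper":0},{"xyz":[0,0,0],"roll":0,"gripper":0}]'
python3 - <<'E'
from plant import manip, imaging
import cv2,pickle
print(manip.read_state()["tcp_pos"])
p=imaging.camera_params("wrist");im=imaging.snapshot("wrist");cv2.imwrite("pics/wrist1.png",im);pickle.dump(p,open("wrist1.pkl","wb"));print(p)
from h import *
cv2.imwrite("pics/wrist1o.png",overlay(im,p,(576.5,150,.275),(0,0,560,420),1))
E
```

```text
time_s: 2.45
tcp_pos: [575.4, 146.9, 237.7]
tool_rot: [[0.28, -0.96, 0.015], [-0.96, -0.28, -0.005], [0.009, -0.013, -1.0]]
wrist_force: [0.4, -0.3, -0.5]
finger_gap: -0.3
[575.43450557 146.90126105 237.697199  ]
{'vertical_fov': 60.55132482491311, 'cx': 280.73017366476284, 'cy': 211.82690900210193, 'k1': -0.07864849138476696, 'R': array([[ 0.28000202, -0.95995625,  0.00910307],
       [-0.92581682, -0.26751205,  0.26702159],
       [-0.25389386, -0.08319436, -0.96364755]]), 't': array([-21.91717243, 532.16954362, 563.20225092])}
```

View pics/wrist1o.png

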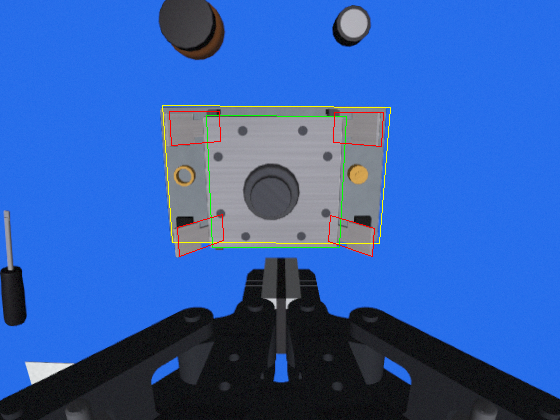

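Run:
```python
import cv2
im=cv2.imread("pics/wrist1.png")[95:260,150:400];cv2.imwrite("pics/w1z.png",cv2.resize(im,None,fx=3.2,fy=3.2,interpolation=2))
```

```text
(no output)
```

View pics/w1z.png

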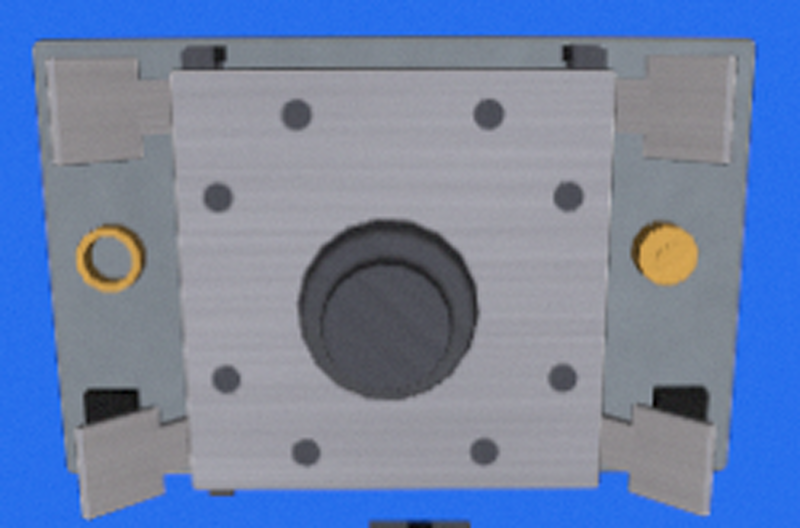

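```bash
cat > fit2.py <<'E'
import cv2,pickle
from h import *
from scipy.optimize import least_squares
S=dict(fl=(1,1),fr=(1,-1),nl=(-1,1),nr=(-1,-1))
p=pickle.load(open("wrist1.pkl","rb"))
d=dict(B=dict(fl=(34,42),fr=(755,40),nl=(68,470),nr=(725,470)),P=dict(fl=(170,70),fr=(614,70),nr=(599,487),nl=(191,488)))
def res(v,full=False):
    o=[]
    for k,(hx,hy,z) in dict(B=(75,118,18),P=(65,65,58)).items():
        for c,uv in d[k].items():
            q=proj(p,world(v[:3],[[S[c][0]*hx,S[c][1]*hy,z+(v[3] if len(v)>3 else 0)]]))[0]
            o.append(q-((np.array(uv)+.5)/3.2-.5+[150,95]))
    return np.concatenate(o)
for x0 in ([576,150,.27],[576,150,.27,0]):
    r=least_squares(res,x0,loss="soft_l1",x_scale=[1,1,.01,1][:len(x0)])
    print(np.round(r.x,3),np.degrees(r.x[2]));print(np.round(res(r.x),1).reshape(-1,2).tolist())
cv2.imwrite("pics/w1o.png",overlay(cv2.imread("pics/wrist1.png"),p,r.x[:3],(150,95,400,260),3.2) if 0 else overlay(cv2.imread("pics/wrist1.png"),p,r.x[:3],(150,95,400,260),3))
for c,(a,b) in S.items():
    print(c,np.round(world(r.x[:3],[[a*50,b*50,58],[a*54,b*87,62],[a*54,b*95,30]]),1).tolist())
E
python3 fit2.py
```

```text
[5.75385e+02 1.53618e+02 2.84000e-01] 16.27590579506545
[[-1.5, -1.1], [1.0, -0.8], [-1.0, 1.7], [0.8, 1.1], [-0.5, -0.2], [0.8, -0.4], [-0.0, 0.6], [0.0, 0.7]]
[ 5.74928e+02  1.53489e+02  2.84000e-01 -3.69400e+00] 16.26447199549255
[[-0.4, -0.7], [-0.0, -0.2], [-0.0, 1.0], [-0.1, 0.4], [0.3, 0.2], [0.1, 0.1], [-0.6, -0.3], [0.7, -0.2]]
fl [[608.9, 215.5, 58.0], [602.4, 252.1, 62.0], [600.2, 259.8, 30.0]]
fr [[636.9, 119.5, 58.0], [651.1, 85.1, 62.0], [653.4, 77.4, 30.0]]
nl [[512.9, 187.5, 58.0], [498.7, 221.9, 62.0], [496.5, 229.6, 30.0]]
nr [[540.9, 91.5, 58.0], [547.5, 54.8, 62.0], [549.7, 47.2, 30.0]]
```

View pics/w1o.png

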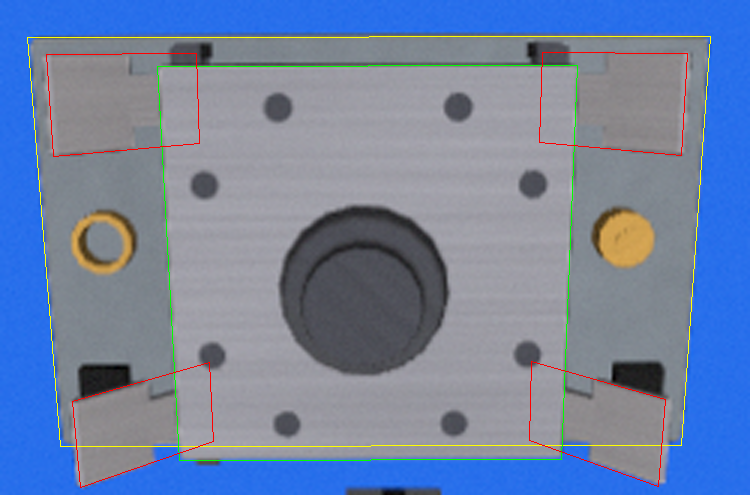

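```bash
python3 -m creep '[{"xyz":[-3,2,-2],"roll":0,"gripper":0},{"xyz":[-3,2,-2],"roll":0,"gripper":0},{"xyz":[0,0,-4.5],"roll":0,"gripper":0},{"xyz":[0,0,-4.5],"roll":0,"gripper":0},{"xyz":[0,0,0],"roll":0,"gripper":0}]'
```

```text
time_s: 3.0
tcp_pos: [515.7, 180.5, 108.2]
tool_rot: [[0.274, -0.962, 0.024], [-0.962, -0.274, -0.007], [0.014, -0.021, -1.0]]
wrist_force: [-0.3, -0.4, -0.2]
finger_gap: -0.1
```

```bash
python3 -m creep '[{"xyz":[-0.1,0.6,-1.5],"roll":0,"gripper":0},{"xyz":[0,0,-1.0],"roll":0,"gripper":0},{"xyz":[0,0,0],"roll":0,"gripper":0}]'; python3 -m creep '[{"xyz":[0,0,-0.2],"roll":0,"gripper":0},{"xyz":[0,0,-0.2],"roll":0,"gripper":0}]'; python3 -m creep '[{"xyz":[0,0,-0.2],"roll":0,"gripper":0},{"xyz":[0,0,-0.2],"roll":0,"gripper":0}]'
```

```text
time_s: 3.3
tcp_pos: [518.3, 185.1, 85.6]
tool_rot: [[0.27, -0.962, 0.03], [-0.963, -0.271, -0.007], [0.015, -0.027, -1.0]]
wrist_force: [0.3, 0.1, -0.4]
finger_gap: -0.1
time_s: 3.5
tcp_pos: [521.1, 185.4, 84.1]
tool_rot: [[0.27, -0.962, 0.035], [-0.963, -0.27, -0.005], [0.015, -0.032, -0.999]]
wrist_force: [-1.4, 0.2, 0.1]
finger_gap: -0.2
time_s: 3.7
tcp_pos: [522.9, 185.8, 81.7]
tool_rot: [[0.27, -0.962, 0.039], [-0.963, -0.27, -0.004], [0.015, -0.036, -0.999]]
wrist_force: [0.4, 0.1, 0.7]
finger_gap: 0.3
```

```bash
python3 -m creep '[{"xyz":[-1.1,0,-0.1],"roll":0,"gripper":0}]';  python3 -m creep '[{"xyz":[-0.1,0,-0.3],"roll":0,"gripper":0}]';python3 -m creep '[{"xyz":[-0.1,0,-0.3],"roll":0,"gripper":0}]'
```

```text
time_s: 3.8
tcp_pos: [513.3, 186.1, 81.3]
tool_rot: [[0.269, -0.962, 0.041], [-0.963, -0.27, -0.004], [0.015, -0.039, -0.999]]
wrist_force: [-0.5, -0.9, -0.5]
finger_gap: 0.2
time_s: 3.9
tcp_pos: [510.6, 186.0, 78.0]
tool_rot: [[0.269, -0.962, 0.04], [-0.963, -0.27, -0.004], [0.015, -0.037, -0.999]]
wrist_force: [-0.5, -0.1, -0.7]
finger_gap: -0.1
time_s: 4.0
tcp_pos: [509.3, 186.1, 75.0]
tool_rot: [[0.27, -0.962, 0.04], [-0.963, -0.27, -0.004], [0.015, -0.038, -0.999]]
wrist_force: [-0.3, 0.0, 1.0]
finger_gap: 0.1
```

```bash
python3 -m creep '[{"xyz":[0.3,0,-0.2],"roll":0,"gripper":0}]';  python3 -m creep '[{"xyz":[0,0,-0.2],"roll":0,"gripper":0}]';python3 -m creep '[{"xyz":[0,0,-0.2],"roll":0,"gripper":0}]'
```

```text
time_s: 4.1
tcp_pos: [511.2, 186.0, 72.3]
tool_rot: [[0.27, -0.962, 0.039], [-0.963, -0.271, -0.004], [0.015, -0.036, -0.999]]
wrist_force: [-0.1, -0.1, -0.2]
finger_gap: -0.6
time_s: 4.2
tcp_pos: [511.8, 186.1, 70.3]
tool_rot: [[0.27, -0.962, 0.04], [-0.963, -0.271, -0.004], [0.015, -0.037, -0.999]]
wrist_force: [-0.2, 0.6, 0.2]
finger_gap: -0.4
time_s: 4.3
tcp_pos: [511.8, 186.1, 68.0]
tool_rot: [[0.27, -0.962, 0.039], [-0.963, -0.271, -0.004], [0.015, -0.037, -0.999]]
wrist_force: [-0.3, 0.0, 0.5]
finger_gap: 0.0
```

Run:
```python
from plant import manip, imaging
import cv2,pickle
from h import *
p=imaging.camera_params("wrist");im=imaging.snapshot("wrist");cv2.imwrite("pics/wrist2.png",im);pickle.dump(p,open("wrist2.pkl","wb"))
print(manip.read_state()["wrist_force"])
cv2.imwrite("pics/wrist2o.png",overlay(im,p,(575.2,153,.284),(0,0,560,420),1))
ps=imaging.camera_params("scene");im=imaging.snapshot("scene");cv2.imwrite("pics/scene2.png",cv2.resize(im[170:290,270:420],None,fx=5,fy=5,interpolation=2))
```

```text
[-0.62345516  0.23127651 -0.84689068]
```

View pics/wrist2o.png

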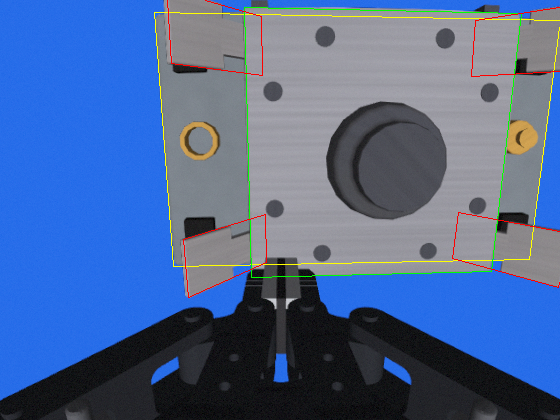

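View pics/scene2.png

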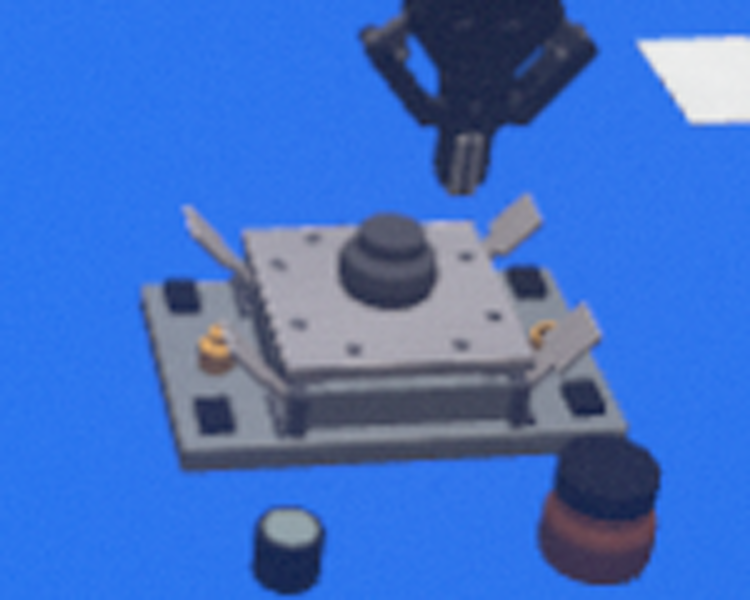

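Run:
```python
from h import *
from plant import manip
st=manip.read_state();R=np.array(st["tool_rot"]);t=np.array(st["tcp_pos"]);print(t)
s=pickle.load(open("scene.pkl","rb"));w=pickle.load(open("wrist2.pkl","rb"));tp=pickle.load(open("top.pkl","rb"))
for L in (0,19,32):
    X=t+R[:,2]*L
    print(L,X,"scene crop",(proj(s,X)-[270,170])*5,"wrist",proj(w,X))
for P in ([-65,65,58],[-65,-65,58],[-50,50,58]):
    X=world((575.2,153,.284),[P]);print(P,X,(proj(s,X)-[270,170])*5,proj(w,X))
# wrist: tip pixel
print(np.array(w["R"])@R, np.array(w["R"])@t+w["t"])
```

```text
[511.60289018 185.99368601  67.85123261]
0 [511.60289018 185.99368601  67.85123261] scene crop [[450.40085899 212.59915118]] wrist [[281.51122518 260.32208989]]
19 [512.34191607 185.90880505  48.8658004 ] scene crop [[446.1308122  242.23100872]] wrist [[281.43222675 245.97171918]]
32 [512.84756537 185.8507286   35.87576784] scene crop [[443.2430338  262.25337727]] wrist [[281.38607943 237.59977153]]
[-65, 65, 58] [[494.59090134 197.18340427  58.        ]] [[469.64160315 213.68987984]] [[251.94497252 277.15046731]]
[-65, -65, 58] [[531.01659573  72.39090134  58.        ]] [[239.03820028 222.27387001]] [[491.23659917 271.6014303 ]]
[-50, 50, 58] [[513.19300103 186.98723405  58.        ]] [[449.99661451 229.42283531]] [[280.16431844 249.90148581]]
[[ 9.99999932e-01 -3.25664304e-04 -1.75082774e-04]
 [ 2.63750639e-04  9.60146831e-01 -2.79495961e-01]
 [ 2.59127029e-04  2.79495896e-01  9.60146852e-01]] [  0.38268553  23.76079386 175.99767737]
```

Run:
```python
import cv2
from plant import imaging
im=cv2.imread("pics/wrist2.png")[240:420,200:370];cv2.imwrite("pics/w2z.png",cv2.resize(im,None,fx=4,fy=3.3,interpolation=2)) 
t=imaging.snapshot("top");cv2.imwrite("pics/top2.png",t);cv2.imwrite("pics/top2z.png",cv2.resize(t[150:290,130:300],None,fx=4.2,fy=4.2,interpolation=2))
```

```text
(no output)
```

View pics/w2z.png

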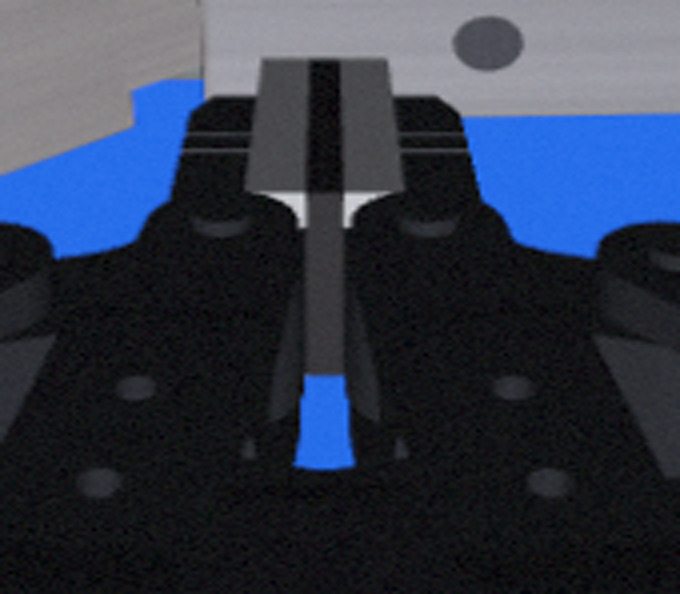

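View pics/top2z.png

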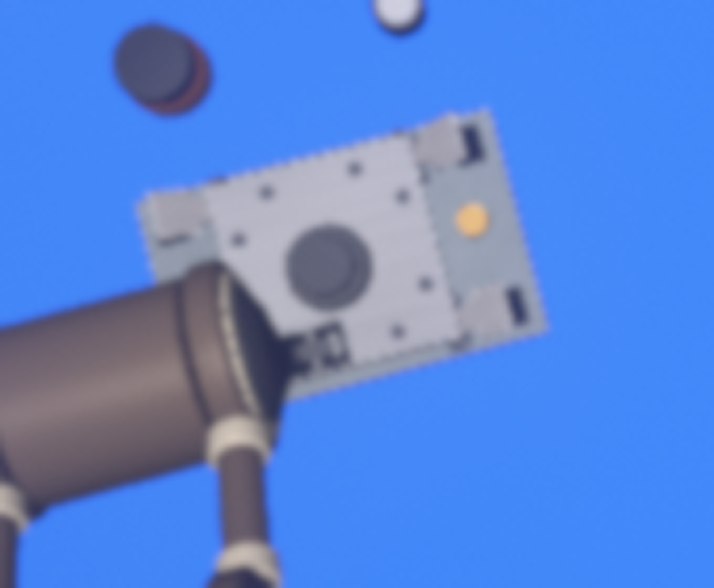

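```bash
python3 - <<'E'
from h import *
from plant import manip
from scipy.optimize import least_squares
st=manip.read_state();R=np.array(st["tool_rot"]);t=np.array(st["tcp_pos"])
s=pickle.load(open("scene.pkl","rb"));w=pickle.load(open("wrist2.pkl","rb"));tp=pickle.load(open("top.pkl","rb"))
us=(np.array([463,190])-[8,11])/5+[270,170]; uw=np.array([281,257.6])
f=lambda v: np.r_[proj(s,t+R@np.array(v))[0]-us,proj(w,t+R@np.array(v))[0]-uw]
r=least_squares(f,[0,0,0]);print(r.x,r.fun, t+R@r.x)
for y in(-11,0,11):
  for L in(-22,0,19): print(y,L,(proj(s,t+R@[0,y,L])-[270,170])[0]*5+[8,11],proj(w,t+R@[0,y,L])[0],"top",(proj(tp,t+R@[0,y,L])[0]-[130,150])*4.2)
E
python3 - <<'E'
import cv2,sys
sys.path.insert(0,'.')
from plant import imaging
im=imaging.snapshot("scene");cv2.imwrite("pics/scene3.png",cv2.resize(im[190:250,320:400],None,fx=10,fy=10,interpolation=2))
E
```

```text
[ -0.19742296 -12.99586819 -26.78399061] [1.57327608 0.56976225 0.23128117 0.11078534] [523.11595972 189.8415456   95.25125453]
-11 -22 [468.47330255 198.70927681] [281.67848176 257.5220401 ] top [254.65364227 344.37356391]
-11 0 [463.37375996 233.75167075] [281.55569585 239.15736899] top [261.69582296 343.48177662]
-11 19 [459.0355966  263.52834966] [281.47121748 226.54519013] top [267.5325011  342.74265975]
0 -22 [463.49149499 188.57906338] [281.64867344 281.02612584] top [259.23216276 362.35495959]
0 0 [458.4731529  223.45769448] [281.53217044 260.230629  ] top [266.17458227 361.06677536]
0 19 [454.20356516 253.09900788] [281.4515351  245.86700423] top [271.92853965 359.9991244 ]
11 -22 [458.58059394 178.59438048] [281.61954349 303.48061013] top [263.81104107 380.34290701]
11 0 [453.64164032 213.31020155] [281.50909404 280.50442333] top [270.6537096  378.65803882]
11 19 [449.43911018 242.81686761] [281.43218321 264.54156902] top [276.32495321 377.26162083]
```

View pics/scene3.png

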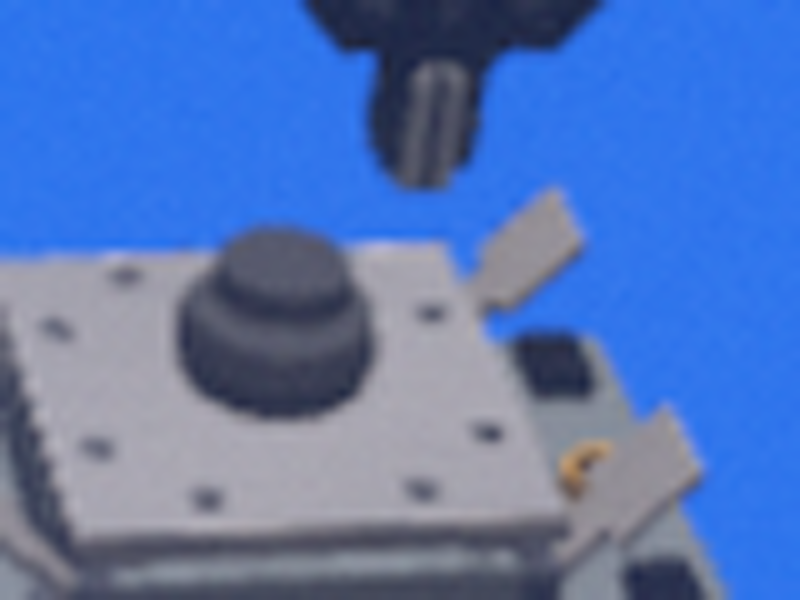

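The wrist and scene pictures both put the closed fingertips about 22–27 mm behind the reported TCP, so about 35 mm above the plate. In the scene view the tip is at (463,190) and the plate corner at (478,225). I'll keep going down, guided by force.

```bash
python3 -m creep '[{"xyz":[0.2,0,-2.2],"roll":0,"gripper":0}]';  python3 -m creep '[{"xyz":[0,0,-0.3],"roll":0,"gripper":0}]';python3 -m creep '[{"xyz":[0,0,-0.2],"roll":0,"gripper":0}]'
python3 - <<'E'
from plant import manip, imaging
import cv2
im=imaging.snapshot("scene");cv2.imwrite("pics/scene4.png",cv2.resize(im[190:250,320:400],None,fx=10,fy=10,interpolation=2))
im=imaging.snapshot("wrist");cv2.imwrite("pics/wrist4.png",im)
E
```

```text
time_s: 4.6
tcp_pos: [517.2, 187.1, 49.0]
tool_rot: [[0.27, -0.962, 0.047], [-0.963, -0.27, -0.002], [0.015, -0.044, -0.999]]
wrist_force: [0.3, 0.5, 0.7]
finger_gap: -0.0
time_s: 4.7
tcp_pos: [515.2, 186.5, 43.9]
tool_rot: [[0.27, -0.962, 0.042], [-0.963, -0.271, -0.003], [0.015, -0.04, -0.999]]
wrist_force: [-0.8, -0.4, -0.7]
finger_gap: 0.3
time_s: 4.8
tcp_pos: [515.6, 186.5, 42.2]
tool_rot: [[0.27, -0.962, 0.043], [-0.963, -0.27, -0.003], [0.015, -0.04, -0.999]]
wrist_force: [-0.1, 0.5, 0.6]
finger_gap: -0.1
```

View pics/scene4.png

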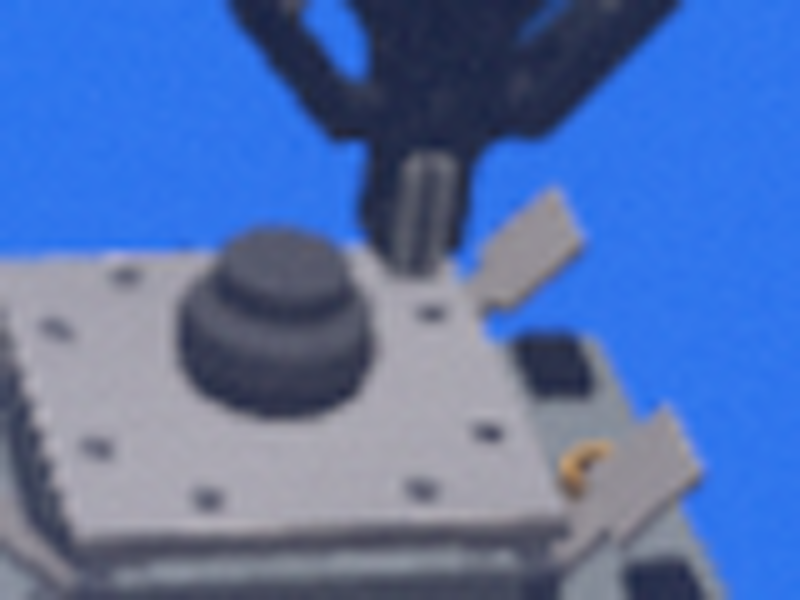

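View pics/wrist4.png

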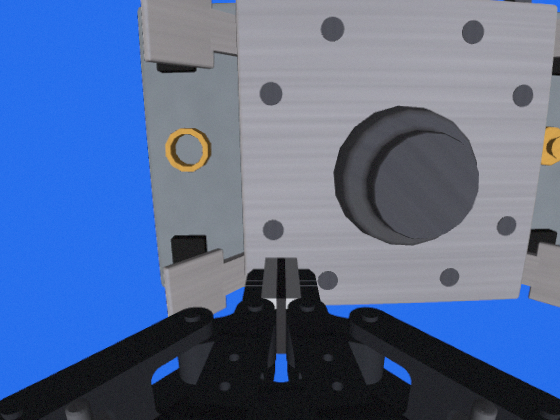

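```bash
for i in 1; do python3 -m creep '[{"xyz":[0,0,-0.4],"roll":0,"gripper":0}]';  python3 -m creep '[{"xyz":[0,0,-0.2],"roll":0,"gripper":0}]';python3 -m creep '[{"xyz":[0,0,-0.2],"roll":0,"gripper":0}]'; python3 -m creep '[{"xyz":[0,0,-0.2],"roll":0,"gripper":0}]';done | grep -v -e gap -e rot
```

```text
time_s: 5.0
tcp_pos: [515.8, 186.6, 38.9]
wrist_force: [-0.5, -0.3, 11.7]
time_s: 5.1
tcp_pos: [515.9, 186.7, 38.6]
wrist_force: [-6.4, -1.8, 17.7]
time_s: 5.2
tcp_pos: [515.9, 186.7, 38.7]
wrist_force: [-5.3, -1.6, 12.9]
time_s: 5.3
tcp_pos: [515.9, 186.7, 38.7]
wrist_force: [-4.5, -1.5, 11.1]
```

Contact came at TCP z≈39 and was hard: 11–18 N with no give, so nl looks seated. I'll check where the tip sits laterally.

Run:
```python
from plant import manip, imaging
import cv2,pickle
from h import *
p=imaging.camera_params("wrist");im=imaging.snapshot("wrist");cv2.imwrite("pics/wrist5.png",im)
print(unproj(p,(281,258),58), world((575.2,153,.284),[[-39,50,58]]))
o=overlay(im,p,(575.2,153,.284),(150,180,400,340),3)
cv2.imwrite("pics/wrist5o.png",o)
im=imaging.snapshot("scene");cv2.imwrite("pics/scene5.png",cv2.resize(im[190:250,320:400],None,fx=10,fy=10,interpolation=2))
```

```text
[524.04458048 189.55482133  58.        ] [[523.75236666 190.06940819  58.        ]]
```

View pics/wrist5o.png

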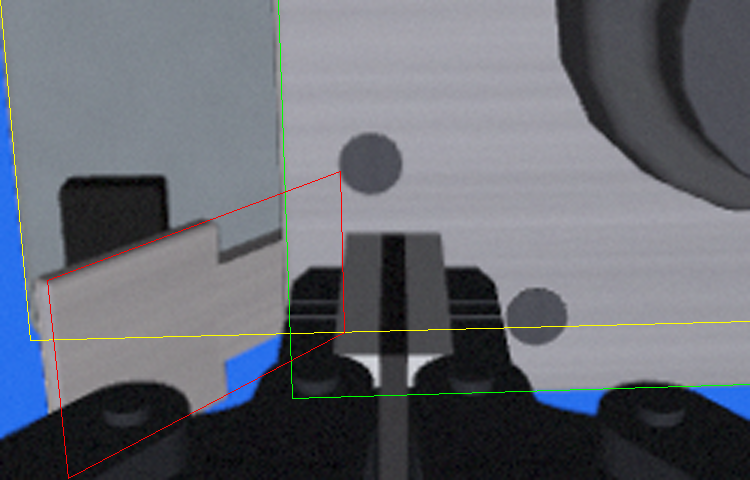

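View pics/scene5.png

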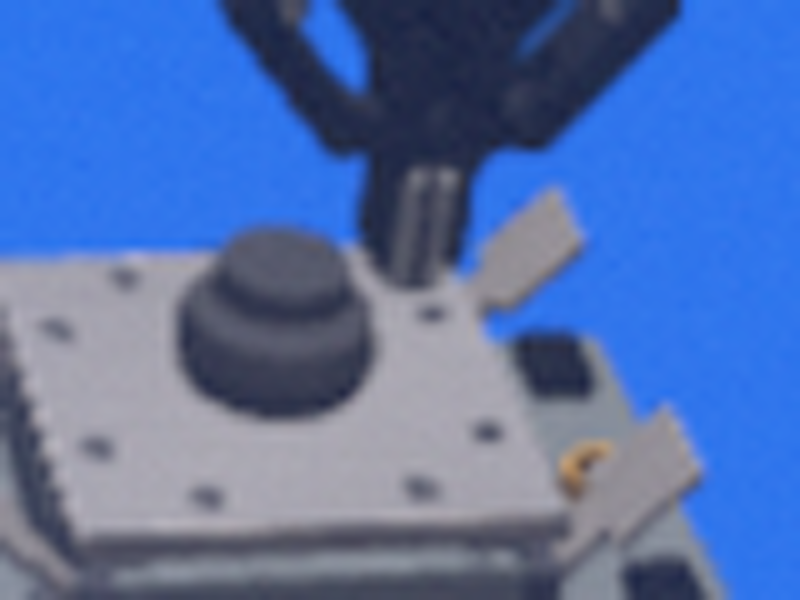

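```bash
python3 -m creep '[{"xyz":[0,0,2.5],"roll":0,"gripper":0},{"xyz":[4.7,1.4,0.3],"roll":0,"gripper":0},{"xyz":[4.7,1.4,0],"roll":0,"gripper":0},{"xyz":[0,0,0],"roll":0,"gripper":0}]'
```

```text
time_s: 5.8
tcp_pos: [608.4, 214.5, 69.0]
tool_rot: [[0.271, -0.962, 0.038], [-0.963, -0.271, -0.005], [0.015, -0.035, -0.999]]
wrist_force: [-0.7, -1.0, 0.9]
finger_gap: -0.1
```

```bash
(python3 -m creep '[{"xyz":[0.1,0,-2.2],"roll":0,"gripper":0}]';  python3 -m creep '[{"xyz":[0,0,-0.3],"roll":0,"gripper":0}]';python3 -m creep '[{"xyz":[0,0,-0.2],"roll":0,"gripper":0}]'; python3 -m creep '[{"xyz":[0,0,-0.2],"roll":0,"gripper":0}]';python3 -m creep '[{"xyz":[0,0,-0.2],"roll":0,"gripper":0}]') | grep -v -e gap -e rot
```

```text
time_s: 5.9
tcp_pos: [613.5, 215.8, 50.3]
wrist_force: [-0.7, 0.1, 0.0]
time_s: 6.0
tcp_pos: [611.5, 215.1, 44.8]
wrist_force: [-0.6, -0.5, -0.8]
time_s: 6.1
tcp_pos: [611.3, 215.1, 42.9]
wrist_force: [0.2, -0.0, 0.9]
time_s: 6.2
tcp_pos: [610.5, 214.9, 40.9]
wrist_force: [0.1, -0.6, 0.3]
time_s: 6.3
tcp_pos: [610.3, 214.9, 39.4]
wrist_force: [-0.7, 0.3, 1.4]
```

```bash
(python3 -m creep '[{"xyz":[0,0,-0.2],"roll":0,"gripper":0}]';  python3 -m creep '[{"xyz":[0,0,-0.2],"roll":0,"gripper":0}]';python3 -m creep '[{"xyz":[0,0,-0.2],"roll":0,"gripper":0}]') | grep -v -e gap -e rot
```

```text
time_s: 6.4
tcp_pos: [610.5, 215.0, 38.8]
wrist_force: [-3.0, -1.4, 11.4]
time_s: 6.5
tcp_pos: [610.5, 215.0, 38.9]
wrist_force: [-4.5, -1.0, 8.6]
time_s: 6.6
tcp_pos: [610.5, 214.9, 38.9]
wrist_force: [-2.9, -0.4, 7.4]
```

fl is hard too, also at z≈38.8. Next is fr.

```bash
python3 -m creep '[{"xyz":[0,0,2.5],"roll":0,"gripper":0},{"xyz":[1.4,-4.7,0.3],"roll":0,"gripper":0},{"xyz":[1.4,-4.7,0],"roll":0,"gripper":0},{"xyz":[0,-0.2,-0.3],"roll":0,"gripper":0}]'
```

```text
time_s: 7.0
tcp_pos: [640.2, 118.9, 68.7]
tool_rot: [[0.277, -0.96, 0.047], [-0.961, -0.277, -0.004], [0.017, -0.044, -0.999]]
wrist_force: [-0.8, 0.6, 0.6]
finger_gap: 0.1
```

```bash
(python3 -m creep '[{"xyz":[-0.1,0,-2.2],"roll":0,"gripper":0},{"xyz":[0,0,-0.3],"roll":0,"gripper":0}]';python3 -m creep '[{"xyz":[0,0,-0.2],"roll":0,"gripper":0}]'; python3 -m creep '[{"xyz":[0,0,-0.2],"roll":0,"gripper":0}]';python3 -m creep '[{"xyz":[0,0,-0.2],"roll":0,"gripper":0}]';python3 -m creep '[{"xyz":[0,0,-0.2],"roll":0,"gripper":0}]';python3 -m creep '[{"xyz":[0,0,-0.2],"roll":0,"gripper":0}]') | grep -v -e gap -e rot
```

```text
time_s: 7.2
tcp_pos: [640.1, 117.3, 44.9]
wrist_force: [-0.4, -0.5, -0.6]
time_s: 7.3
tcp_pos: [640.4, 117.8, 43.3]
wrist_force: [-1.1, -0.7, 0.3]
time_s: 7.4
tcp_pos: [639.9, 118.3, 41.3]
wrist_force: [0.7, 0.1, -0.0]
time_s: 7.5
tcp_pos: [640.1, 119.1, 39.7]
wrist_force: [0.0, 0.5, 0.5]
time_s: 7.6
tcp_pos: [640.3, 119.3, 38.9]
wrist_force: [-3.7, -2.9, 11.0]
time_s: 7.7
tcp_pos: [640.3, 119.3, 38.9]
wrist_force: [-6.3, -1.9, 12.3]
```

fr is hard. Next is nr, which should be the one that gives. Its corner is at (541.2, 91), so the move is (-98, -28).

```bash
python3 -m creep '[{"xyz":[0,0,2.5],"roll":0,"gripper":0},{"xyz":[-4.7,-1.4,0.3],"roll":0,"gripper":0},{"xyz":[-4.7,-1.4,0],"roll":0,"gripper":0},{"xyz":[-0.4,0,-0.3],"roll":0,"gripper":0}]'
```

```text
time_s: 8.1
tcp_pos: [544.3, 93.2, 66.6]
tool_rot: [[0.279, -0.959, 0.054], [-0.96, -0.28, -0.004], [0.019, -0.051, -0.999]]
wrist_force: [0.3, -0.2, -0.4]
finger_gap: 0.3
```

```bash
(python3 -m creep '[{"xyz":[-0.2,-0.1,-2.0],"roll":0,"gripper":0},{"xyz":[0,-0.1,-0.3],"roll":0,"gripper":0}]';python3 -m creep '[{"xyz":[0,0,-0.2],"roll":0,"gripper":0}]'; python3 -m creep '[{"xyz":[0,0,-0.2],"roll":0,"gripper":0}]';python3 -m creep '[{"xyz":[0,0,-0.2],"roll":0,"gripper":0}]';python3 -m creep '[{"xyz":[0,0,-0.2],"roll":0,"gripper":0}]';python3 -m creep '[{"xyz":[0,0,-0.2],"roll":0,"gripper":0}]') | grep -v -e gap -e rot
```

```text
time_s: 8.3
tcp_pos: [541.7, 91.9, 44.7]
wrist_force: [-0.1, -0.3, -0.3]
time_s: 8.4
tcp_pos: [543.0, 92.2, 43.2]
wrist_force: [0.5, -0.2, -0.5]
time_s: 8.5
tcp_pos: [543.9, 92.5, 41.6]
wrist_force: [-0.4, -0.7, -0.4]
time_s: 8.6
tcp_pos: [545.3, 92.8, 40.1]
wrist_force: [0.3, -0.4, 0.7]
time_s: 8.7
tcp_pos: [546.3, 92.9, 38.5]
wrist_force: [-1.4, 0.6, 0.6]
time_s: 8.8
tcp_pos: [546.5, 92.9, 36.7]
wrist_force: [-2.5, -1.6, 3.3]
```

```bash
(python3 -m creep '[{"xyz":[0,0,-0.2],"roll":0,"gripper":0}]';python3 -m creep '[{"xyz":[0,0,-0.2],"roll":0,"gripper":0}]';python3 -m creep '[{"xyz":[0,0,-0.2],"roll":0,"gripper":0}]') | grep -v -e gap -e rot
```

```text
time_s: 8.9
tcp_pos: [546.4, 92.7, 34.9]
wrist_force: [-2.9, -1.0, 4.4]
time_s: 9.0
tcp_pos: [546.5, 92.7, 34.0]
wrist_force: [-6.9, -0.9, 17.7]
time_s: 9.1
tcp_pos: [546.5, 92.7, 33.9]
wrist_force: [-8.7, -1.8, 20.4]
```

nr gave about 4–5 mm at roughly 1 N/mm and then stopped, so it is the rocking corner. Now I'll go up and over its tab.

```bash
python3 -m creep '[{"xyz":[0,0,2],"roll":0,"gripper":0},{"xyz":[0,0,3],"roll":0,"gripper":0},{"xyz":[0.2,-4.5,0],"roll":0,"gripper":0},{"xyz":[0,0,0],"roll":0,"gripper":0}]'
python3 - <<'E'
from plant import manip, imaging
import cv2
from h import *
p=imaging.camera_params("wrist");im=imaging.snapshot("wrist")
cv2.imwrite("pics/wrist6.png",im)
print(unproj(p,(281,258),78))
E
```

```text
time_s: 9.5
tcp_pos: [550.7, 47.6, 86.3]
tool_rot: [[0.283, -0.957, 0.064], [-0.959, -0.284, -0.003], [0.022, -0.061, -0.998]]
wrist_force: [0.3, 1.4, 0.0]
finger_gap: -0.4
[548.80346366  47.08173539  78.        ]
```

View pics/wrist6.png

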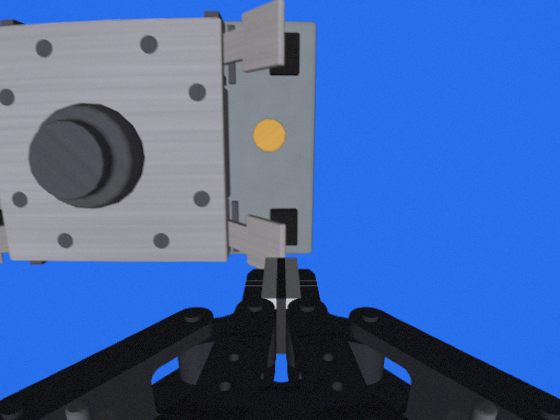

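```bash
(python3 -m creep '[{"xyz":[0,0,-2.6],"roll":0,"gripper":0},{"xyz":[0,0,0],"roll":0,"gripper":0}]';python3 -m creep '[{"xyz":[-0.1,0,-0.4],"roll":0,"gripper":0}]';python3 -m creep '[{"xyz":[-0.1,0,-0.4],"roll":0,"gripper":0}]';python3 -m creep '[{"xyz":[-0.1,0,-0.4],"roll":0,"gripper":0}]') | grep -v -e gap -e rot
python3 - <<'E'
from plant import manip, imaging
import cv2
im=imaging.snapshot("wrist")
cv2.imwrite("pics/wrist7.png",im)
im=imaging.snapshot("scene");cv2.imwrite("pics/scene7.png",cv2.resize(im[180:270,280:400],None,fx=6,fy=6,interpolation=2))
E
```

```text
time_s: 9.75
tcp_pos: [552.4, 50.1, 60.7]
wrist_force: [-1.3, -0.1, 0.1]
time_s: 9.85
tcp_pos: [552.7, 50.7, 57.3]
wrist_force: [0.2, 0.5, 0.2]
time_s: 9.95
tcp_pos: [551.3, 51.0, 53.2]
wrist_force: [-0.9, -3.9, 7.7]
time_s: 10.05
tcp_pos: [552.2, 50.0, 50.8]
wrist_force: [-0.3, -6.7, 8.3]
```

View pics/wrist7.png

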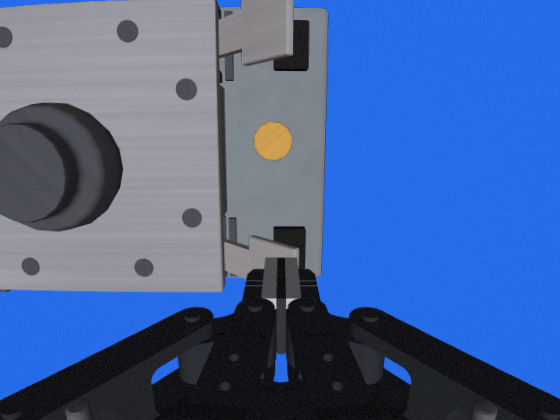

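View pics/scene7.png

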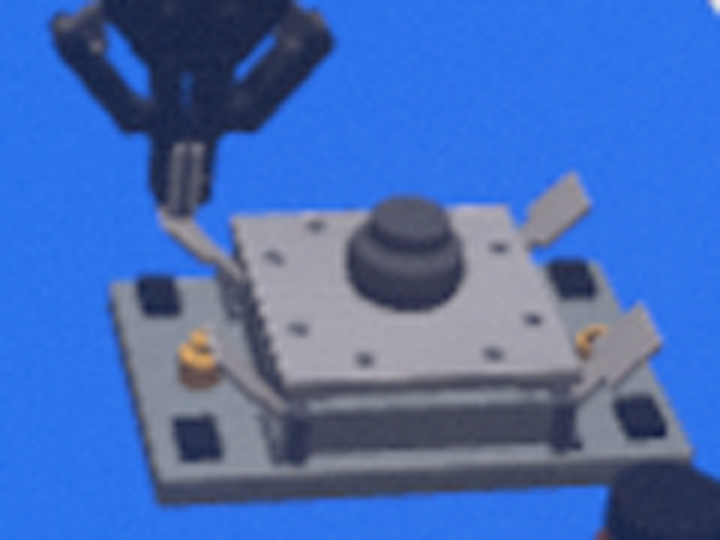

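The wrist and scene pictures show the tip on the nr tab, which has started to fold with 8 N of force. I'll keep pressing, drifting outwards slightly.

```bash
(python3 -m creep '[{"xyz":[0,-0.1,-0.4],"roll":0,"gripper":0},{"xyz":[0,-0.1,-0.4],"roll":0,"gripper":0}]';python3 -m creep '[{"xyz":[0,-0.1,-0.4],"roll":0,"gripper":0},{"xyz":[0,-0.1,-0.4],"roll":0,"gripper":0}]';python3 -m creep '[{"xyz":[0,-0.1,-0.4],"roll":0,"gripper":0},{"xyz":[0,-0.1,-0.4],"roll":0,"gripper":0}]')
```

```text
time_s: 10.35
tcp_pos: [553.8, 49.4, 44.1]
tool_rot: [[0.284, -0.956, 0.077], [-0.959, -0.285, -0.001], [0.023, -0.074, -0.997]]
wrist_force: [0.1, -0.7, 2.4]
finger_gap: 0.2
time_s: 10.55
tcp_pos: [554.6, 47.7, 36.0]
tool_rot: [[0.284, -0.955, 0.079], [-0.958, -0.285, -0.001], [0.023, -0.076, -0.997]]
wrist_force: [0.3, 0.6, 2.7]
finger_gap: -0.1
time_s: 10.75
tcp_pos: [555.1, 45.4, 27.4]
tool_rot: [[0.285, -0.955, 0.08], [-0.958, -0.286, -0.001], [0.024, -0.077, -0.997]]
wrist_force: [-0.3, 0.2, 3.0]
finger_gap: 0.3
```

```bash
(python3 -m creep '[{"xyz":[-0.2,0,-0.4],"roll":0,"gripper":0},{"xyz":[-0.1,0,-0.4],"roll":0,"gripper":0},{"xyz":[-0.1,0,-0.4],"roll":0,"gripper":0}]';python3 -m creep '[{"xyz":[0,0,-0.3],"roll":0,"gripper":0}]';python3 -m creep '[{"xyz":[0,0,-0.3],"roll":0,"gripper":0}]';python3 -m creep '[{"xyz":[0,0,-0.3],"roll":0,"gripper":0}]')|grep -v rot
```

```text
time_s: 11.05
tcp_pos: [552.9, 44.8, 14.8]
wrist_force: [2.0, -2.2, 3.3]
finger_gap: 0.4
time_s: 11.15
tcp_pos: [552.9, 44.7, 11.5]
wrist_force: [0.1, -1.3, 8.2]
finger_gap: 0.1
time_s: 11.25
tcp_pos: [553.3, 44.7, 10.2]
wrist_force: [-8.7, 0.0, 34.3]
finger_gap: -0.3
time_s: 11.35
tcp_pos: [553.3, 44.7, 10.2]
wrist_force: [-11.4, -1.6, 34.5]
finger_gap: 0.0
```

The press stopped at z=10.2 with 34 N, and I expected about 11 for flat. I'll lift off and check.

```bash
python3 -m creep '[{"xyz":[0,0,1],"roll":0,"gripper":0},{"xyz":[0,0,4],"roll":0,"gripper":0},{"xyz":[0,0,4.5],"roll":0,"gripper":0},{"xyz":[-4,-2,2],"roll":0,"gripper":0},{"xyz":[-4,-2,2],"roll":0,"gripper":0},{"xyz":[0,0,0],"roll":0,"gripper":0}]'
python3 - <<'E'
from plant import manip, imaging
import cv2
from h import *
p=imaging.camera_params("wrist");im=imaging.snapshot("wrist")
print(manip.read_state()["wrist_force"])
def ov(im,p,pose,crop,k):
    x0,y0,x1,y1=crop;o=cv2.resize(im[y0:y1,x0:x1],None,fx=k,fy=k,interpolation=2)
    for P in (tab(-1,-1,.873),tab(1,-1)):
        q=((proj(p,world(pose,P))-[x0,y0]+.5)*k-.5).astype(np.int32);cv2.polylines(o,[q],True,(0,0,255),1)
    return o
cv2.imwrite("pics/wrist8.png",ov(im,p,(575.2,153,.284),(0,0,560,420),1))
im=imaging.snapshot("scene");cv2.imwrite("pics/scene8.png",cv2.resize(im[180:280,280:400],None,fx=6,fy=6,interpolation=2))
E
```

```text
time_s: 11.95
tcp_pos: [463.9, 6.1, 144.7]
tool_rot: [[0.286, -0.956, 0.065], [-0.958, -0.287, 0.001], [0.018, -0.062, -0.998]]
wrist_force: [0.4, 0.3, 0.4]
finger_gap: -0.2
[-0.34938303  0.99460144  0.51929643]
```

View pics/wrist8.png

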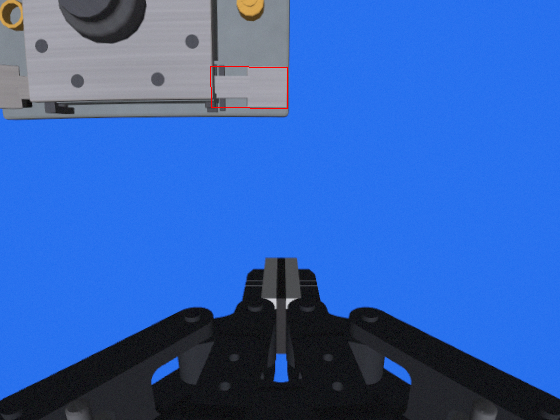

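View pics/scene8.png

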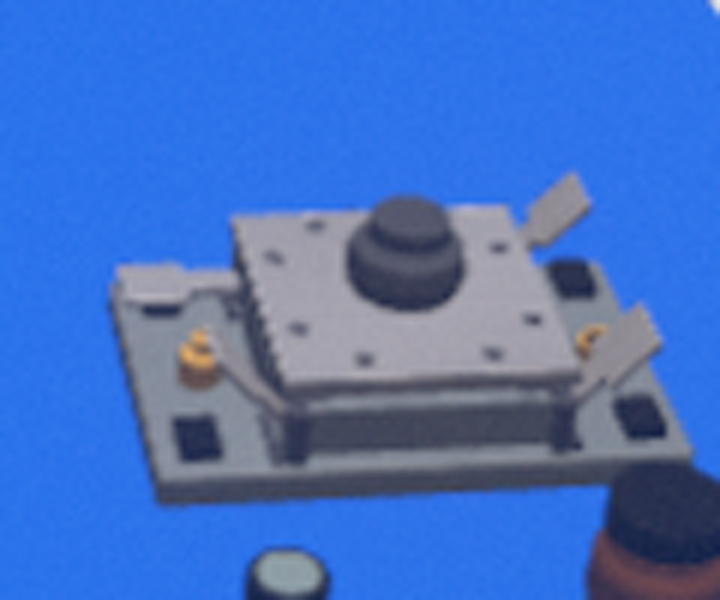

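Wrist picture: the nr tab at (250,88) matches the outline predicted for a flat tab. Scene picture: that tab at (150,283) lies level, the other three stand, and the vise, collar and weight haven't moved.

```bash
python3 -c "
from plant import manip
print(manip.sign_off())"
```

```text
the job is handed in; nothing more can be done
None
```

I found the rocking corner, near right, pressed its shim tab flat and handed the job in at about 12 s of the 51 s allowed.

- **Corners:** I pressed them in the order near left, far left, far right, near right. The first three stopped hard at the same height, within about 0.3 mm of give under 7–18 N. Near right gave about 4–5 mm, with the force building to about 4 N, and then stopped hard at about 20 N.
- **Tab:** I pressed the near right tab until it stopped, at 34 N with the measured TCP height at 10.2 mm; I expected about 11 mm for flat.
- **Last checks:** With the arm clear, the near right tab matched its predicted flat outline in the wrist picture and lay level in the scene picture. The other three tabs were standing, and the vise, collar and weight were where they had been. The wrist force was about zero. I did not compare the screwdriver and brush again at the end, but the arm never went near them.

**Disagreements:**
- **Fingertip height:** The closed fingertips were about 19–20 mm behind the reported TCP, not 19 mm ahead as stated. I took the true offset from the pictures and from touching the plate.
- **Fixture position:** The three cameras placed the fixture up to about 5 mm apart. I used the wrist camera's fit, and the fingertip matched it at first contact.
- **Tool tilt:** The tool drifted by up to 0.08 rad of tilt during the moves, with no visible effect on the result.

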